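# Remix a sample, load the photometer and hold its filter knob at the third click

## Task

Pick up the sample vial that stands on the white tile, tilt it over to about 45 degrees for a second to remix it (no farther than 60), bring it back upright and stand it fully down in the round well of the photometer, and let go of it. Then turn the photometer's black filter knob clockwise by feel, from its rest to the third click and not on to the fourth, and finish while still gripping the knob and holding it there: it springs back home if let go. Leave the other glassware standing where it is.

Things in the scene. Friction and masses are not known exactly. Their poses are not given: they have to be found in the camera images.
- sample_vial: the sample: glass vial with pink contents and a pale push cap, standing on the white tile. Body 34 mm in diameter up to about 75 mm, cap 24 mm in diameter on top, 94 mm tall in all, about 60 g. Origin: centre of its underside; z is up along the vial. Identical vials that stand on the bare worktop are not the sample
- white_tile: flat white tile, 109 x 99 mm, 10 mm thick, fixed on the worktop at the left; the sample vial stands on it. Origin: centre of its underside
- photometer: white instrument box fixed on the worktop at the right, 150 mm deep (x) x 220 mm wide (y), flat top 60 mm above the worktop, dark read-out window in its front (-x). Round well 65 mm to +y of the middle of the top, filter knob 65 mm to -y. Origin: centre of its underside; x points to its back, y to its left, z up
- well_mouth (a point): centre of the mouth of the photometer's well, at the height of the flat top: a plain round hole 40 mm in diameter with a 3 mm chamfer, 32 mm deep
- well_floor (a point): centre of the well's flat floor, 28 mm above the worktop, 32 mm below the mouth; a vial fully down stands on it, sticking 62 mm out of the top
- knob_grip (a point): point to grip the filter knob, on its vertical axis, 8 mm below the top of its upright black finger bar. The bar is 44 mm long, 12 mm thick, its top 99 mm above the worktop (39 mm above the flat top); it stands 31 mm above a skirt disc 46 mm in diameter. This point turns with the knob; its axes agree with the photometer's at joint 0
- filter_knob (a joint): angle of the knob in rad: 0 at its home stop, growing clockwise from above, end stop 2.0. Clicks (black ticks on the dial) lie 0.40 apart: first 0.4, second 0.8, third 1.2, fourth 1.6. A spring always pulls it home, it never stays by itself. Turning torque about 0.1 to 0.15 N m at a click, swelling to about 0.35 half way to the next, then falling again
- spare_vial_1: bystander: same kind of vial, standing on the bare worktop left of the middle. Origin: centre of its underside
- spare_vial_2: bystander: same kind of vial, standing on the bare worktop at the right of the photometer. Origin: centre of its underside
- flask: bystander: conical glass flask, 65 mm wide, 100 mm tall, on the worktop near the front middle. Origin: centre of its underside
- beaker: bystander: small glass beaker, 54 mm wide, 66 mm tall, on the worktop behind the tile. Origin: centre of its underside
- pointer_tip (a point): end of the finger bar's top that bears a white line, 22 mm from the knob's axis: with knob_grip it gives the bar's direction. At rest the bar points 0.7 rad counter-clockwise (from above) from the photometer's x axis; after turning, 0.7 minus the joint value
Things that resemble listed ones, but are neither listed nor needed, are in the scene too. Leave any blue or orange look-alike of the sample_vial alone.

How it is judged:
By the outcome, as a careful person would: the job done as asked, in the order asked, and still so for the second after the job is handed in, while the arm keeps its last pose, push and grip.
It also fails if it takes over 64 s, if anything falls off the work surface, if the arm or the gripper's body presses on something with over 40 N, if the wrist force passes 120 N, or if a joint passes its speed limit or range.

## Robot

A 6-joint arm with a two-finger parallel gripper is mounted at the origin on a cart in front of the work surface, level with it; the furniture and walls round the work are solid. World frame = base frame: x ahead of the robot, y to its left, z up, the work surface at z = 0. Lengths are in mm, angles in degrees, forces in N, time in s.
With the tool pointing down it reaches from about 275 to 850 mm from the base axis. Payload 19 kg.
Tool frame: the origin (TCP) lies where the fingers leave the gripper's body, on its centre line; the fingertips stand 73 mm ahead of it and the grasp point (between the pads) lies 54 mm ahead of it (manip.nose_length is the z of the fingertips in the tool frame, in mm); z points along the fingers, y is the line along which they close (so a half turn about z gives the same grasp; the last joint's range is limited). The gripper opens to 85 mm and grips with 20 to 120 N. Pads are 22 mm wide; open, the fingers measure 114 mm over their backs; the gripper's body (76 mm by 85 mm) begins 54 mm behind the grasp point. The pads swing forward as they close: fully open they stand 13 mm farther back than shut.
Start: joints at [-75.745, 8.623, 82.357, -0, 89.026, -7.678], TCP at [214.748, -533.369, 303.867] pointing down, gripper open.
Joint ranges: [-160.23, 160.23], [-39.13, 120.54], [6.94, 153.29], [-79.49, 259.48], [9.18, 160.14], [-161.06, 161.06]. Speed limits (degrees/s): [108.29, 108.29, 127.2, 172.46, 172.46, 172.46].

## Interface

Orientations are given as a 3x3 rotation matrix whose columns are the frame's x, y, z axes.
In Python, from rig import manip gives the robot as it stands.
- The arm moves only by the tool send_rows, never from a script. Its argument "moves" is one flat list of numbers, 5 for each row, row after row: the shift along the tool's x, y, z each as a share of 0.15 m, from -1 to 1, then the turn about the tool's z as a share of pi rad, from -1 to 1, then the opening, from 0 (shut) to 1 (fully open). A call has 1 to 20 rows; each row is the pose to reach, as a shift and turn from the pose commanded when the call began, along the tool's axes at that moment, turning the shorter way round; what a row does not reach only later rows make up. A row lasts 1/12 s, in which the tool goes at most 41.7 mm and 7.16 degrees, less where a joint would pass 70% of its speed; a pose out of reach is approached as far as the arm can. A call with a number of a shift or a turn outside -1 to 1 is refused whole. A call with a gripper value outside its range is refused whole. The fingers move at their own pace and stop on an object; "newtons" is the grip in N (left out, the last holds). Time passes only in rows, so rows that repeat a pose let the fingers close. It gives the time, the measured TCP pose, the force, the opening and the grip force at its end, in the units of the state.
- manip.observe(): the state, without advancing time (a new reading comes with each control period).
- manip.read_camera(name): name is "side" or "top" or "wrist"; returns a dict with "image" (400x640x3 uint8, blue, green, red), "depth" (400x640 float32, mm along the optical axis (not along the pixel's ray), 0 where there is no reading), "vertical_fov" (degrees; the focal length in pixels is half the picture's height over the tangent of half this angle, whatever the lens; pixels are square), "cx", "cy" (the principal point, pixels), "eye" and "attitude" of the camera in the world. Camera axes: x right, y up, looking along -z (the intrinsics and any distortion apply to the point x, -y, -z); pixel columns grow to the right and rows downward; lengths in mm; the calibration is good to about 2 mm. A picture is of the moment at which its call begins.
- manip.job_done(): hands the job in; it is judged then, once.
The state is a dict: "time_s": time; "qpos": joint angles; "joint_velocities": joint speeds; "tau": joint torques, N m; "position": TCP position; "eef_rot": TCP orientation; "ft_force": force on the tool from outside, world axes, zero at the start; "ft_torque": the same for the moment, N m; "grip_width": finger opening in mm; "grip_force": force on a finger pad.
Only numpy, scipy, OpenCV 4.12 (cv2) and the standard library are available. Lean on these libraries where they do the work, as an engineer would, in place of code of your own. Each camera call takes 0.05 s, during which the arm holds its last target. There are 200 camera calls.

## Working session

There is one attempt and no reset: what is moved stays moved. The work goes in short steps, Python scripts to look and compute and a tool call to move; the robot and the scene stay as the last step left them, time stands still between calls to the robot, and variables do not carry over. Pictures are saved under pics/ and viewed, at most 10 in all, crops included, and the job is handed in when it is done.

Besides the shell and the picture viewer there is one more tool, called after "Request:" as a command line: name --argument value ..., lists and objects as JSON in quotes. send_rows: Moves the arm, as the interface text tells. Its arguments: {"type":"object","properties":{"moves":{"type":"array","items":{"type":"number"}},"newtons":{"type":"number"}},"required":["moves"]}

```bash
ls -la; mkdir -p pics; python3 - <<'E'
from rig import manip
import cv2,numpy as np
print(manip.observe()); print([a for a in dir(manip) if a[0]!='_'],manip.nose_length)
for n in("side","top","wrist"):
    c=manip.read_camera(n); cv2.imwrite(f"pics/{n}0.png",c["image"]); np.savez(f"pics/{n}0.npz",**c)
    print(n,{k:np.round(v,4).tolist() if not isinstance(v,str) else v for k,v in c.items() if k not in("image","depth")},(c["depth"]>0).mean())
a=[cv2.imread(f"pics/{n}0.png") for n in("side","top")]
E
```

```text
total 12
drwxr-xr-x  3 agent agent 4096 Nov 29 18:52 .
drwxr-xr-x 23 root  root  4096 Nov 29 18:52 ..
drwxr-xr-x  2 agent agent 4096 Nov 29 18:52 pics
{'time_s': 0.0, 'qpos': array([-7.57456428e+01,  8.65032462e+00,  8.23928362e+01,  3.09552538e-04,
        8.90272722e+01, -7.67754584e+00]), 'joint_velocities': array([ 0.01190717,  0.07923284,  0.10193025,  0.08264255,  0.04631959,
       -0.04365133]), 'tau': array([ 4.28784087e-04, -7.13050890e+01, -5.70855582e+01, -1.37268576e-04,
        9.09521448e-03,  1.80616252e-05]), 'position': array([ 214.70793084, -533.23231393,  303.28311125]), 'eef_rot': array([[ 9.27628486e-01,  3.73504088e-01, -2.97448340e-04],
       [ 3.73504168e-01, -9.27627735e-01,  1.19277126e-03],
       [ 1.69583610e-04, -1.21754679e-03, -9.99999244e-01]]), 'ft_force': array([ 0.56860102,  0.1893395 , -0.19188728]), 'ft_torque': array([ 0.00119942, -0.00795091,  0.00156622]), 'grip_force': 0.0, 'grip_width': 85.40943346549102}
['MotionError', 'job_done', 'nose_length', 'observe', 'read_camera'] 72.6
side {'vertical_fov': 43.1722, 'cx': 312.0052, 'cy': 189.8114, 'eye': [-95.5317, 1615.0819, 779.6857], 'attitude': [[-0.926, 0.1524, -0.3453], [-0.3772, -0.343, 0.8603], [0.0127, 0.9269, 0.3751]]} 0.7865234375
top {'vertical_fov': 52.9445, 'cx': 313.9286, 'cy': 202.903, 'eye': [350.9671, 62.8123, 1552.5866], 'attitude': [[0.0002, 0.9923, -0.1239], [-1.0, -0.0, -0.002], [-0.002, 0.1239, 0.9923]]} 0.996
wrist {'vertical_fov': 65.4868, 'cx': 320.0338, 'cy': 194.9913, 'eye': [286.6054, -503.6444, 373.3494], 'attitude': [[0.3732, 0.8835, 0.2832], [-0.9278, 0.3557, 0.1129], [-0.001, -0.3049, 0.9524]]} 0.996171875
```

View pics/top0.png

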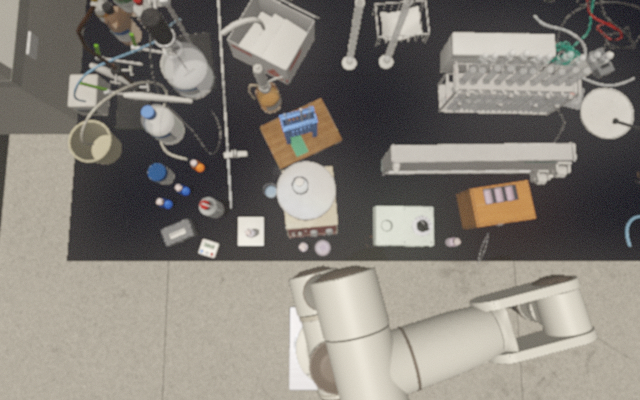

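View pics/side0.png

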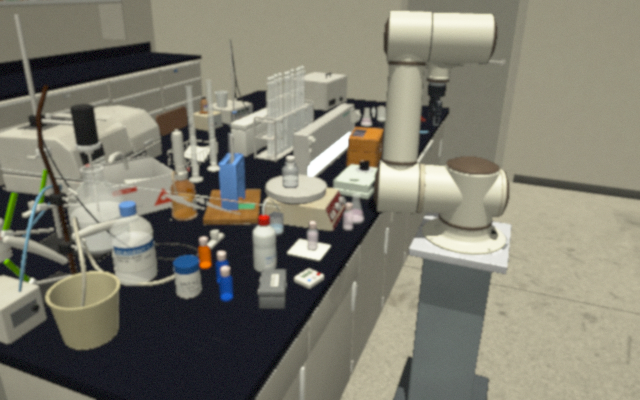

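```bash
cat > h.py <<'E'
import cv2,numpy as np
from rig import manip
def f(c): return 200/np.tan(np.radians(float(c["vertical_fov"]))/2)
def ray(c,u,v):
    d=np.array([(u-c["cx"])/f(c),-(v-c["cy"])/f(c),-1.]); return c["attitude"]@d
def onplane(c,u,v,z):
    d=ray(c,u,v); e=np.array(c["eye"]); return (e+d*(z-e[2])/d[2]).round(1)
def bydepth(c,u,v): return (np.array(c["eye"])+ray(c,u,v)*float(c["depth"][int(v),int(u)])).round(1)
def cross(c1,p1,c2,p2):
    a,b=ray(c1,*p1),ray(c2,*p2); e1,e2=np.array(c1["eye"]),np.array(c2["eye"])
    s=np.linalg.lstsq(np.c_[a,-b],e2-e1,rcond=None)[0]; P,Q=e1+a*s[0],e2+b*s[1]
    return ((P+Q)/2).round(1),np.linalg.norm(P-Q).round(1)
def shot(n,tag):
    c=manip.read_camera(n); cv2.imwrite(f"pics/{tag}.png",c["image"]); np.savez(f"pics/{tag}.npz",**c); return c
E
python3 - <<'E'
from h import *
c=dict(np.load("pics/top0.npz"))
for n,u,v,z in [("tile",250,231,10),("well",387,226,60),("knob",423,226,90),("spare1",303,247,94),("flask",322,247,90),("beaker",270,190,66),("spare2",453,241,94),("redcap",210,207,150),("dish",305,190,150),("tileL",237,231,10),("vialcap",252,232,104)]:
    print(n,onplane(c,u,v,z),bydepth(c,u,v))
im=cv2.resize(c["image"][180:270,150:480],None,fx=2.4,fy=2.4,interpolation=cv2.INTER_CUBIC); cv2.imwrite("pics/topcrop.png",im)
E
```

```text
tile [435.  311.3  10. ] [430.2 297.2  97.5]
well [ 450.9 -205.8   60. ] [ 453.3 -212.4   23.3]
knob [ 448.9 -331.5   90. ] [ 448.9 -331.6   89.6]
spare1 [372.7 105.2  94. ] [372.7 105.1  95.6]
flask [372.8  36.5  90. ] [373.7  35.4  28.4]
beaker [585.4 230.4  66. ] [592.2 235.2  23. ]
spare2 [ 394.4 -437.    94. ] [ 394.8 -441.7   80.3]
redcap [511.6 431.1 150. ] [513.8 436.  131.3]
dish [572.1  97.2 150. ] [568.8  96.7 171.2]
tileL [435.  361.2  10. ] [435.8 364.2  -5.5]
vialcap [426.3 288.8 104. ] [428.  294.1  70.5]
```

View pics/topcrop.png

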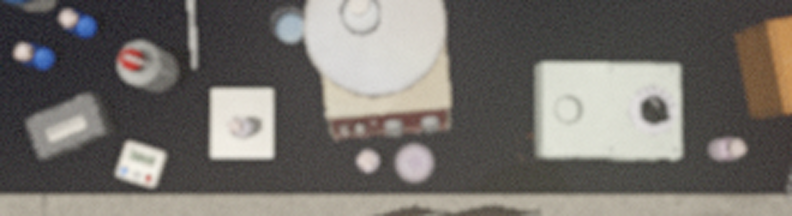

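Request:
send_rows --moves '[1,-0.52,0,0.122,1,1,-0.52,0,0.122,1,1,-0.52,0,0.122,1,1,-0.52,0,0.122,1,1,-0.52,0,0.122,1]'

```text
time_s: 0.57
position: [327.1, -401.5, 304.0]
eef_rot: [[1.0, -0.001, 0.001], [-0.001, -1.0, 0.001], [0.001, -0.001, -1.0]]
ft_force: [0.0, 0.4, -0.3]
grip_width: 85.3
grip_force: 0.0
```

Request:
send_rows --moves '[0.73,-0.9,0,0,1,0.73,-0.9,0,0,1,0.73,-0.9,0,0,1,0.73,-0.9,0,0,1,0.73,-0.9,0,0,1,0.73,-0.9,0,0,1]'

```text
time_s: 1.07
position: [435.6, -268.1, 303.8]
eef_rot: [[1.0, 0.003, -0.0], [0.003, -1.0, 0.0], [-0.0, -0.0, -1.0]]
ft_force: [-0.0, -0.3, 0.3]
grip_width: 85.3
grip_force: 0.0
```

```bash
python3 - <<'E'
from h import *
c=shot("wrist","w1"); s=manip.observe(); print(s["time_s"],s["position"],s["eef_rot"].round(4).tolist(),s["qpos"].round(1),c["eye"])
E
```

```text
1.1167 [ 434.71042016 -269.40184756  303.71400653] [[1.0, 0.0022, -0.0004], [0.0022, -1.0, 0.0001], [-0.0004, -0.0001, -1.0]] [-40.4   1.   90.6  -0.   88.4  49.5] [ 513.08871191 -267.26485929  373.77468043]
```

View pics/w1.png

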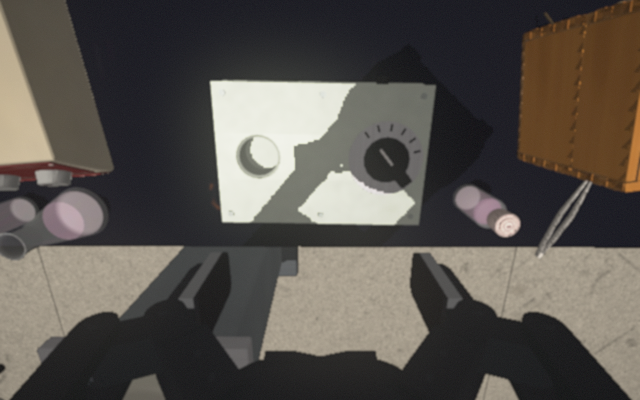

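Request:
send_rows --moves '[0,-1,0,0,1,0,-1,0,0,1,0,-1,0,0,1,0,-1,0,0,1,0,-1,0,0,1,0,-1,0,0,1]'

```text
time_s: 1.62
position: [434.0, -120.3, 304.1]
eef_rot: [[1.0, 0.0, 0.0], [0.0, -1.0, -0.001], [0.0, 0.001, -1.0]]
ft_force: [0.6, -0.5, 0.4]
grip_width: 85.3
grip_force: 0.0
```

```bash
python3 - <<'E'
from h import *
c=shot("wrist","w2"); c1=dict(np.load("pics/w1.npz"))
s=manip.observe(); print(s["time_s"],s["position"],s["joint_velocities"].round(1))
for nm,k in (("w1",c1),("w2",c)):
    im=k["image"]; g=cv2.cvtColor(im,cv2.COLOR_BGR2GRAY)
    for n,z,p in(("NW",60,None),):
        pass
    if nm=="w1":
        for n,u,v,z in(("c1",211,82,60),("c2",436,86,60),("c3",417,224,60),("c4",222,224,60),("well",258,156,60),("knob",388,160,99),("tip",382,152,99),("sp2",507,225,94)):
            print(n,onplane(k,u,v,z),bydepth(k,u,v))
cv2.imwrite("pics/w2c.png",cv2.resize(c["image"][20:240,300:640],None,fx=2.3,fy=2.3,interpolation=cv2.INTER_CUBIC))
E
```

```text
1.6667 [ 434.14582845 -121.04860428  303.97007517] [-1.1  0.7 -0.4  0.  -0.1 -0. ]
c1 [ 524.9 -163.7   60. ] [ 524.9 -163.5   59.4]
c2 [ 522.  -377.7   60. ] [ 5.237e+02 -3.988e+02 -2.000e-01]
c3 [ 379.7 -373.5   60. ] [ 379.4 -373.8   59.2]
c4 [ 379.  -160.6   60. ] [ 3.534e+02 -1.403e+02  1.000e-01]
well [ 454.1 -204.2   60. ] [ 448.3 -198.    28.8]
knob [ 458.2 -328.3   99. ] [ 458.4 -328.   100.1]
tip [ 465.4 -322.4   99. ] [ 465.5 -322.3   99.8]
sp2 [ 393.4 -449.8   94. ] [ 393.3 -449.9   93.9]
```

View pics/w2c.png

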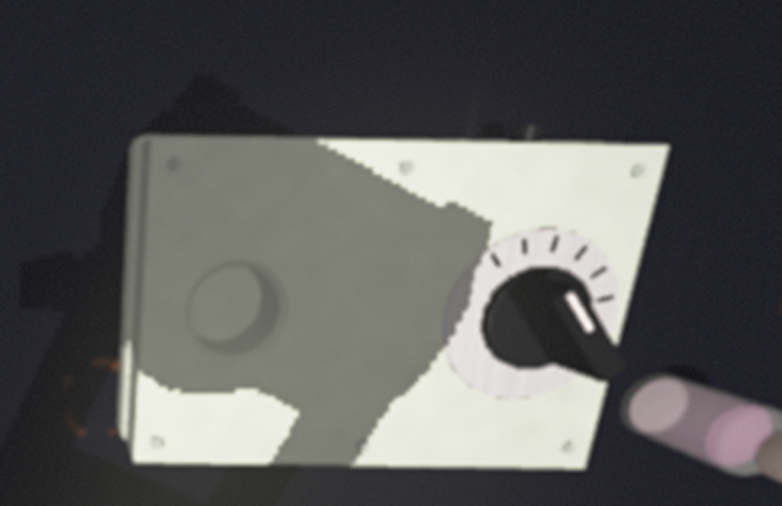

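Request:
send_rows --moves '[0,-1,0,0,1,0,-1,0,0,1,0,-1,0,0,1,0,-1,0,0,1]'

```text
time_s: 2.0
position: [434.4, 31.0, 303.9]
eef_rot: [[1.0, -0.002, -0.0], [-0.002, -1.0, 0.0], [-0.0, -0.0, -1.0]]
ft_force: [-0.2, -1.6, 0.8]
grip_width: 85.5
grip_force: 0.0
```

Request:
send_rows --moves '[0,-1,0,0,1,0,-1,0,0,1,0,-1,0,0,1,0,-1,0,0,1]'

```text
time_s: 2.33
position: [435.0, 181.6, 303.8]
eef_rot: [[1.0, -0.001, -0.0], [-0.001, -1.0, 0.0], [-0.0, -0.0, -1.0]]
ft_force: [-0.4, -0.7, 0.1]
grip_width: 85.3
grip_force: 0.0
```

Request:
send_rows --moves '[0.2,-0.6,0.1,0,1,0.2,-0.6,0.1,0,1,0.2,-0.6,0.1,0,1,0.2,-0.6,0.1,0,1,0.2,-0.6,0.1,0,1]'

```text
time_s: 2.75
position: [465.5, 268.9, 288.1]
eef_rot: [[1.0, -0.001, -0.001], [-0.001, -1.0, -0.001], [-0.001, 0.001, -1.0]]
ft_force: [0.1, -0.4, 0.1]
grip_width: 85.5
grip_force: 0.0
```

```bash
python3 - <<'E'
from h import *
c=shot("wrist","w3"); s=manip.observe(); print(s["time_s"],s["position"],s["eef_rot"].round(4).tolist(),s["qpos"].round(1))
E
```

```text
2.8 [465.28704763 268.47124373 288.58905037] [[1.0, -0.0018, -0.0008], [-0.0018, -1.0, -0.0007], [-0.0008, 0.0007, -1.0]] [ 21.8   4.5  88.7  -0.   86.9 111.9]
```

View pics/w3.png

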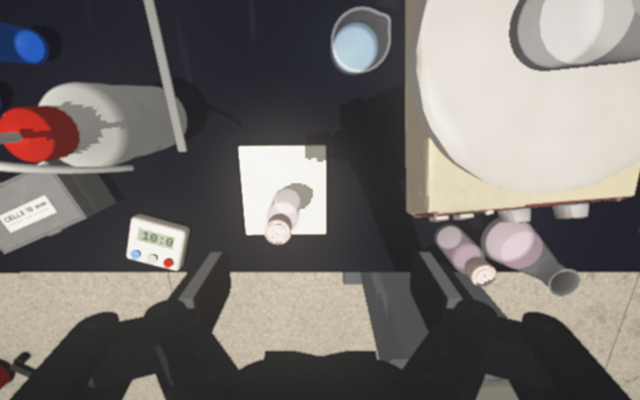

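```bash
python3 - <<'E'
from h import *
c1,c2,c3=[dict(np.load(f"pics/w{i}.npz")) for i in(1,2,3)]
print("well",cross(c1,(258,156),c2,(401.3,153.9)))
print("tip",cross(c1,(381,150),c2,(546.5,146.5)))
# knob: dark points with 95<z<103 in depth, both views
def cloud(c,u0,u1,v0,v1):
    u,v=np.meshgrid(np.arange(u0,u1),np.arange(v0,v1)); d=c["depth"][v0:v1,u0:u1]
    r=np.stack([(u-c["cx"])/f(c),-(v-c["cy"])/f(c),-np.ones(u.shape)],-1)*d[...,None]
    return r@np.array(c["attitude"]).T+c["eye"]
for c,b in((c1,(340,430,110,210)),(c2,(480,580,100,210))):
    P=cloud(c,*b); Q=P[(P[...,2]>94)&(P[...,2]<104)]
    r=cv2.minAreaRect(Q[:,:2].astype(np.float32)); print("bar",r,Q[:,2].mean(),len(Q))
    P=cloud(c,180 if c is c1 else 340,460 if c is c1 else 620,60,240); Q=P[abs(P[...,2]-60)<4]
    print("top",cv2.minAreaRect(Q[:,:2].astype(np.float32)),np.median(Q[:,2]))
P=cloud(c3,220,345,130,250)
m=P[(P[...,2]>99)&(P[...,2]<112)]; print("cap",cv2.minEnclosingCircle(m[:,:2].astype(np.float32)),np.median(m[:,2]),len(m))
m=P[(P[...,2]>5)&(P[...,2]<14)]; print("tile",cv2.minAreaRect(m[:,:2].astype(np.float32)),np.median(m[:,2]))
print("captop",onplane(c3,278,233,104))
E
```

```text
well (array([ 453.9, -203.6,   56.6]), np.float64(0.9))
tip (array([ 467.6, -321.7,   97.2]), np.float64(1.4))
bar ((452.31390380859375, -334.0340576171875), (43.73087692260742, 12.023728370666504), 39.267311096191406) 98.68303526708884 636
top ((452.79290771484375, -269.3636474609375), (214.63877868652344, 144.4063720703125), 89.17693328857422) 59.930901500815025
bar ((452.0916748046875, -333.4873352050781), (45.07874298095703, 12.127593994140625), 39.4296760559082) 98.38688426259964 716
top ((452.1221923828125, -304.12017822265625), (284.29949951171875, 144.83740234375), 89.02951049804688) 59.97087314738616
cap ((426.3073425292969, 307.2018737792969), 12.283669471740723) 102.05054899224487 533
tile ((435.42999267578125, 311.3954162597656), (108.53467559814453, 98.15383911132812), 0.4459660053253174) 9.3858571705359
captop [425.8 306.9 104. ]
```

Request:
send_rows --moves '[-0.253,-0.248,0.2,0,1,-0.253,-0.248,0.3,0,1,-0.253,-0.248,0.5,0,1,-0.253,-0.248,0.75,0,1,-0.253,-0.248,1,0,1,-0.253,-0.248,1,0,1]'

```text
time_s: 3.3
position: [424.8, 304.4, 133.4]
eef_rot: [[1.0, -0.002, -0.007], [-0.002, -1.0, -0.004], [-0.007, 0.004, -1.0]]
ft_force: [-0.6, -0.6, -1.8]
grip_width: 85.5
grip_force: 0.0
```

Request:
send_rows --moves '[0,0,0.1,0,1,0,0,0.1,0,1,0,0,0.1,0,0.5,0,0,0.1,0,0.35,0,0,0.1,0,0.3,0,0,0.1,0,0.3,0,0,0.1,0,0.3,0,0,0.1,0,0.3]' --newtons 20

```text
time_s: 3.97
position: [427.0, 307.3, 125.0]
eef_rot: [[1.0, -0.0, 0.001], [-0.0, -1.0, 0.001], [0.001, -0.001, -1.0]]
ft_force: [-0.1, 0.0, 7.7]
grip_width: 33.7
grip_force: 20.9
```

```bash
cat >> h.py <<'E'
def cloud(c,u0=0,u1=640,v0=0,v1=400):
    u,v=np.meshgrid(np.arange(u0,u1),np.arange(v0,v1)); d=c["depth"][v0:v1,u0:u1]
    r=np.stack([(u-c["cx"])/f(c),-(v-c["cy"])/f(c),-np.ones(u.shape)],-1)*d[...,None]
    return r@np.array(c["attitude"]).T+c["eye"]
E
python3 - <<'E'
from h import *
c=shot("wrist","w4"); s=manip.observe(); print(s["time_s"],s["position"],s["grip_width"],s["grip_force"],s["ft_force"])
P=cloud(c); p=s["position"]; m=(abs(P[...,0]-p[0])<60)&(abs(P[...,1]-p[1])<15)&(P[...,2]>75)&(P[...,2]<p[2])
ys,xs=np.nonzero(m); print(xs.min(),xs.max(),ys.min(),ys.max(),m.sum(),P[m].min(0),P[m].max(0))
cv2.imwrite("pics/w4.png",c["image"])
E
```

```text
4.0167 [427.02267102 307.32769549 125.05147045] 33.71028035615253 20.948443114757538 [-0.07495479 -2.16244908  8.44394216]
268 376 253 353 5135 [414.25589143 292.33088743  75.01019915] [444.52598064 322.29173849 125.04494905]
```

View pics/w4.png

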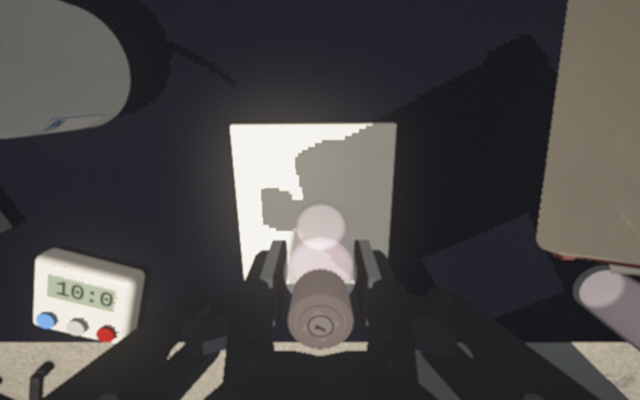

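Request:
send_rows --moves '[0.021,0,-0.005,0,0.3,0.042,0,-0.009,0,0.3,0.063,0,-0.012,0,0.3,0.086,0,-0.014,0,0.3,0.107,0,-0.014,0,0.3,0.129,0,-0.014,0,0.3,0.15,0,-0.012,0,0.3,0.172,0,-0.01,0,0.3,0.172,0,-0.01,0,0.3]'

```text
time_s: 4.77
position: [453.0, 307.1, 125.3]
eef_rot: [[1.0, -0.001, -0.0], [-0.001, -1.0, 0.0], [-0.0, -0.0, -1.0]]
ft_force: [0.7, 0.2, -0.1]
grip_width: 33.9
grip_force: 20.2
```

```bash
cat >> h.py <<'E'
def tilt(tag):
    """tilt of the held vial from the pale cap's points: fit of the visible top disc + cap centre against the grasp point"""
    c=shot("wrist",tag); s=manip.observe(); p=s["position"]; P=cloud(c)
    m=(abs(P[...,0]-p[0])<60)&(abs(P[...,1]-p[1])<13)&(P[...,2]<p[2]-2)&(P[...,2]>p[2]-75)
    m[:, :260]=0; m[:,380:]=0
    Q=P[m]; Q=Q[abs(Q[:,1]-p[1])<1.5]; h=Q[np.argsort(Q[:,0])]-p
    print(s["time_s"],p.round(1),s["ft_force"].round(1),s["grip_width"].round(1))
    hh=np.round(h[::max(1,len(h)//30)],0)[:,[0,2]]; print(hh.astype(int).tolist())
    return c,s
E
python3 - <<'E'
from h import *
tilt("w5"); shot("side","s5")
c=dict(np.load("pics/w4.npz"))
print()
a=cv2.imread("pics/w5.png")[180:400,180:460]; b=cv2.imread("pics/s5.png")[180:290,250:390]
b=cv2.resize(b,(280,220),interpolation=cv2.INTER_CUBIC); cv2.imwrite("pics/v5.png",np.hstack([a,b]))
E
```

```text
Traceback (most recent call last):
  File "h.py", line 25, in tilt
    print(s["time_s"],p.round(1),s["ft_force"].round(1),s["grip_width"].round(1))
                                                        ^^^^^^^^^^^^^^^^^^^^^
AttributeError: 'float' object has no attribute 'round'
```

```bash
sed -i 's/s\["grip_width"\].round(1)/round(s["grip_width"],1)/' h.py; python3 - <<'E'
from h import *
c,s=tilt("w5"); shot("side","s5")
E
```

```text
4.8667 [452.5 307.1 125.3] [-0.6 -0.1 -1.7] 33.8
[[-14, -25], [-11, -24], [-7, -22], [-5, -22], [-4, -22], [-2, -22], [0, -23], [1, -23], [3, -23], [5, -22], [6, -22], [7, -22], [8, -24], [9, -44], [10, -24], [10, -42], [10, -41], [11, -38], [11, -32], [11, -29], [11, -24], [11, -27], [11, -49], [12, -51], [13, -51], [14, -52], [15, -55], [16, -60], [16, -63], [16, -74], [17, -71]]
```

Request:
send_rows --moves '[0,0,-0.133,0,0.3,0,0,-0.133,0,0.3,-0.15,0,-0.133,0,0.3,-0.3,0,-0.133,0,0.3,-0.45,0,-0.133,0,0.3,-0.58,0,-0.133,0,0.3,-0.62,0,-0.133,0,0.3,-0.62,0,-0.133,0,0.3,-0.62,0,-0.05,0,0.3,-0.62,0,0.04,0,0.3,-0.62,0,0.047,0,0.3,-0.62,0,0.047,0,0.3]'

```text
time_s: 5.92
position: [359.8, 307.1, 118.0]
eef_rot: [[1.0, -0.001, -0.001], [-0.001, -1.0, -0.001], [-0.001, 0.001, -1.0]]
ft_force: [0.4, 0.6, -0.4]
grip_width: 33.4
grip_force: 20.3
```

```bash
python3 - <<'E'
from h import *
c=dict(np.load("pics/w3.npz")); print("edge",onplane(c,320,271,0),[bydepth(c,300,v)[[0,2]].tolist() for v in(236,250,265,268,272)])
tilt("w6")
E
```

```text
edge [323.1 269.4   0. ] [[373.6, 0.2], [353.8, -0.1], [332.6, 0.9], [328.0, 0.6], [-173.6, -800.7]]
5.9667 [360.  307.2 118.6] [ 1.   0.3 -1.6] 33.9
[[-12, -24], [-11, -24], [-8, -23], [-6, -23], [-4, -22], [-2, -22], [-1, -23], [1, -23], [3, -22], [4, -23], [5, -23], [6, -25], [7, -22], [8, -48], [9, -49], [10, -24], [10, -41], [10, -24], [10, -29], [10, -28], [10, -28], [11, -30], [11, -25], [11, -27], [12, -51], [13, -53], [15, -54], [15, -72], [16, -71], [16, -72], [16, -60]]
```

Request:
send_rows --moves '[0.03,0,0,0,0.3,0.06,0,0,0,0.3,0.09,0,0,0,0.3,0.12,0,0,0,0.3,0.15,0,0,0,0.3,0.18,0,0.004,0,0.3,0.21,0,0.007,0,0.3,0.216,0,0.007,0,0.3]'

```text
time_s: 6.63
position: [392.6, 307.2, 117.2]
eef_rot: [[1.0, -0.001, 0.0], [-0.001, -1.0, 0.0], [0.0, -0.0, -1.0]]
ft_force: [-3.1, 2.5, 2.2]
grip_width: 33.8
grip_force: 20.9
```

```bash
python3 - <<'E'
from h import *
tilt("w7")
E
```

```text
6.6833 [392.4 307.2 117.2] [-3.2  0.6  1.6] 34.0
[[-4, -20], [-2, -19], [-2, -21], [-1, -20], [1, -20], [2, -20], [3, -22], [4, -20], [5, -21], [6, -21], [6, -21], [7, -53], [8, -53], [8, -23], [8, -55], [9, -63], [9, -24], [9, -55], [9, -23], [10, -24], [11, -23], [12, -24], [12, -25], [13, -25], [14, -38], [14, -27], [15, -27], [15, -28], [16, -33], [18, -29], [18, -29]]
```

Request:
send_rows --moves '[0.025,0,0.003,0,0.3,0.05,0,0.007,0,0.3,0.075,0,0.01,0,0.3,0.104,0,0.013,0,0.3,0.104,0,0.013,0,0.3]'

```text
time_s: 7.1
position: [408.3, 307.1, 115.3]
eef_rot: [[1.0, -0.001, 0.0], [-0.001, -1.0, 0.0], [0.0, -0.0, -1.0]]
ft_force: [-1.0, 0.1, 2.7]
grip_width: 34.1
grip_force: 20.1
```

```bash
cat >> h.py <<'E'
def captilt(c,s):
    P=cloud(c); p=s["position"]; q=(P-p)@s["eef_rot"]   # tool frame
    m=(abs(q[...,1])<9)&(q[...,2]<48)&(q[...,2]>3)&(abs(q[...,0])<55); Q=q[m][:,[0,2]]; Q[:,1]*=-1
    best=None
    for th in np.radians(np.arange(-20,70,1)):   # cap top = dense far layer along the axis
        a=Q@np.array([np.sin(th),np.cos(th)]); t=np.percentile(a,99.5); k=((a>t-3)).sum()
        if best is None or k>best[0]: best=(k,np.degrees(th),t,Q[a>t-3].mean(0))
    return best
E
python3 - <<'E'
from h import *
for t in("w6","w7"):
    c=dict(np.load(f"pics/{t}.npz")); print(captilt(c,dict(position=np.array([360,307.2,118.6] if t=="w6" else [392.4,307.2,117.2]),eef_rot=np.diag([1.,-1,-1]))))
c,s=tilt("w8"); print(captilt(c,s))
E
```

```text
(np.int64(2165), np.float64(0.0), np.float64(-21.603647666321546), array([ -0.02878784, -23.22963992]))
(np.int64(2238), np.float64(23.0), np.float64(-16.44382567275087), array([  7.50970904, -23.01849529]))
7.15 [408.  307.2 115.4] [-0.7  0.6  0.5] 34.2
[[-22, -43], [-19, -42], [-17, -41], [2, -19], [3, -22], [3, -22], [4, -22], [5, -22], [6, -21], [7, -22], [7, -22], [8, -22], [9, -22], [9, -24], [10, -24], [11, -24], [11, -26], [12, -25], [13, -26], [13, -26], [14, -28], [15, -29], [16, -27], [16, -28], [17, -30], [18, -29], [18, -30], [18, -33], [19, -32], [20, -33], [21, -34]]
(np.int64(2377), np.float64(34.0), np.float64(-13.093804027536876), array([ 10.84959588, -25.20719485]))
```

Request:
send_rows --moves '[0.02,0,0.009,0,0.3,0.04,0,0.018,0,0.3,0.06,0,0.027,0,0.3,0.083,0,0.036,0,0.3,0.083,0,0.036,0,0.3]'

```text
time_s: 7.57
position: [420.4, 307.1, 109.7]
eef_rot: [[1.0, -0.001, -0.0], [-0.001, -1.0, 0.0], [-0.0, -0.0, -1.0]]
ft_force: [-1.1, -0.2, 0.2]
grip_width: 33.7
grip_force: 20.0
```

```bash
python3 - <<'E'
from h import *
c,s=tilt("w9"); print(captilt(c,s))
shot("side","s9")
a=cv2.imread("pics/w9.png")[180:400,180:460]; b=cv2.imread("pics/s9.png")[180:290,250:390]
b=cv2.resize(b,(280,220),interpolation=cv2.INTER_CUBIC); cv2.imwrite("pics/v9.png",np.hstack([a,b]))
E
```

```text
7.6167 [420.2 307.1 109.8] [-1.6  0.2  0.7] 34.0
[[-59, -73], [-40, -55], [-25, -42], [-20, -38], [-17, -38], [-16, -38], [-14, -38], [-12, -37], [-10, -37], [0, -26], [6, -21], [7, -23], [8, -23], [8, -23], [9, -23], [11, -24], [11, -25], [12, -25], [13, -26], [14, -27], [14, -28], [15, -29], [16, -28], [17, -30], [17, -30], [18, -32], [19, -32], [20, -34], [20, -37], [21, -37], [22, -39]]
(np.int64(2239), np.float64(48.00000000000001), np.float64(-6.446183286091888), array([ 14.50198612, -28.4085245 ]))
```

View pics/v9.png

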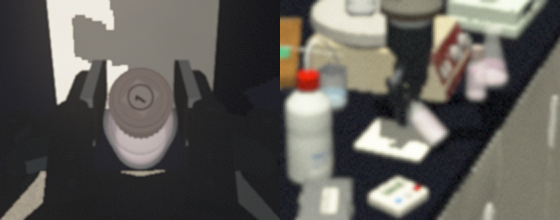

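Request:
send_rows --moves '[0,0,-0.05,0,0.3,0,0,-0.12,0,0.3,0,0,-0.2,0,0.3,0,0,-0.3,0,0.3,0,0,-0.4,0,0.3,0,0,-0.4,0,0.3,0,0,-0.4,0,0.3,0,0,-0.4,0,0.3,0,0,-0.4,0,0.3,0,0,-0.4,0,0.3,0,0,-0.4,0,0.3,0,0,-0.4,0,0.3,0,0,-0.4,0,0.3,0,0,-0.4,0,0.3,0,0,-0.4,0,0.3,0,0,-0.4,0,0.3,0,0,-0.4,0,0.3,0,0,-0.4,0,0.3]' --newtons 30

```text
time_s: 9.17
position: [419.9, 307.2, 170.0]
eef_rot: [[1.0, -0.0, 0.0], [-0.0, -1.0, 0.0], [0.0, -0.0, -1.0]]
ft_force: [-0.1, -0.2, -0.4]
grip_width: 33.7
grip_force: 29.9
```

```bash
python3 - <<'E'
from h import *
c,s=tilt("w10"); print(captilt(c,s))
E
```

```text
9.2167 [419.9 307.2 170. ] [ 0.3  0.7 -0.5] 32.9
[[-60, -75], [-34, -50], [-22, -40], [-19, -38], [-17, -39], [-15, -38], [-13, -38], [-12, -38], [-4, -30], [4, -22], [6, -22], [7, -20], [7, -24], [8, -24], [10, -22], [10, -24], [11, -25], [12, -24], [12, -26], [13, -28], [14, -27], [15, -29], [15, -28], [16, -29], [17, -31], [18, -32], [19, -33], [19, -36], [20, -36], [20, -36], [21, -38]]
(np.int64(2308), np.float64(46.0), np.float64(-7.673665052189368), array([ 13.74344662, -27.75310475]))
```

Request:
send_rows --moves '[0,0,-0.1,-0.02,0.3,0,0,-0.25,-0.05,0.3,0,0,-0.45,-0.08,0.3,0,0.05,-0.65,-0.12,0.3,0,0.15,-0.8,-0.16,0.3,0,0.28,-0.867,-0.2,0.3,0,0.42,-0.867,-0.24,0.3,0,0.56,-0.867,-0.28,0.3,0,0.7,-0.867,-0.32,0.3,0,0.82,-0.867,-0.36,0.3,0,0.92,-0.867,-0.4,0.3,0,0.98,-0.867,-0.44,0.3,0,1,-0.867,-0.48,0.3,0,1,-0.867,-0.5,0.3,0,1,-0.867,-0.5,0.3]'

```text
time_s: 10.47
position: [419.8, 156.9, 300.1]
eef_rot: [[-0.003, 1.0, 0.0], [1.0, 0.003, 0.0], [0.0, 0.0, -1.0]]
ft_force: [0.0, -0.1, -0.3]
grip_width: 32.9
grip_force: 30.0
```

Request:
send_rows --moves '[-0.1,0,0,0,0.3,-0.25,0,0,0,0.3,-0.45,0,0,0,0.3,-0.65,0,0,0,0.3,-0.8,0,0,0,0.3,-0.92,0,0,0,0.3,-1,0,0,0,0.3,-1,0,0,0,0.3]'

```text
time_s: 11.13
position: [419.8, 5.6, 300.0]
eef_rot: [[0.005, 1.0, 0.0], [1.0, -0.005, -0.0], [-0.0, 0.0, -1.0]]
ft_force: [-0.3, -0.0, -0.9]
grip_width: 33.6
grip_force: 30.0
```

```bash
python3 - <<'E'
from h import *
c,s=tilt("w11"); print(captilt(c,s),s["eef_rot"].round(3).tolist(),s["qpos"].round(1))
E
```

```text
11.1833 [419.8   6.6 300.1] [ 0.   0.2 -0.6] 33.7
[[-19, -33], [-19, -32], [-19, -31], [-18, -35], [-18, -34], [-18, -35], [-17, -44], [-17, -38], [-17, -69], [-17, -60], [-17, -64], [-17, -68], [-17, -63], [-17, -40], [-8, -29], [-4, -26], [-1, -27], [1, -25], [5, -28], [16, -36], [16, -51], [16, -37], [16, -69], [16, -52], [16, -40], [16, -41], [17, -56], [17, -69], [17, -34], [17, -34], [18, -35], [18, -34], [18, -32], [18, -30]]
(np.int64(2265), np.float64(48.00000000000001), np.float64(-6.559708383581329), array([ 14.34911007, -28.34307637])) [[0.005, 1.0, 0.0], [1.0, -0.005, 0.0], [0.0, 0.0, -1.0]] [ -9.6 -10.3 101.4   0.   88.8  -9.4]
```

Request:
send_rows --moves '[-0.1,0.04,0,0,0.3,-0.25,0.1,0.05,0,0.3,-0.4,0.15,0.15,0,0.3,-0.52,0.2,0.3,0,0.3,-0.608,0.22,0.5,0,0.3,-0.608,0.22,0.7,0,0.3,-0.608,0.22,0.88,0,0.3,-0.608,0.22,1,0,0.3,-0.608,0.22,1,0,0.3]'

```text
time_s: 11.93
position: [451.5, -82.7, 146.6]
eef_rot: [[0.001, 1.0, -0.005], [1.0, -0.001, 0.002], [0.002, -0.005, -1.0]]
ft_force: [-0.7, 0.6, -2.2]
grip_width: 33.6
grip_force: 30.1
```

Request:
send_rows --moves '[0,0,0.07,0,0.3,0,0,0.133,0,0.3,0,0,0.133,0,0.3,-0.04,0,0.133,0,0.3,-0.08,0,0.133,0,0.3,-0.12,0,0.133,0,0.3,-0.15,0,0.133,0,0.3,-0.18,0,0.133,0,0.3,-0.21,0,0.133,0,0.3,-0.24,0,0.133,0,0.3,-0.24,0,0.133,0,0.3]' --newtons 20

```text
time_s: 12.85
position: [453.1, -119.9, 131.0]
eef_rot: [[0.001, 1.0, 0.002], [1.0, -0.001, 0.002], [0.002, 0.002, -1.0]]
ft_force: [1.2, 12.7, 1.2]
grip_width: 33.3
grip_force: 33.3
```

```bash
python3 - <<'E'
from h import *
c,s=tilt("w12"); print(captilt(c,s),s["eef_rot"].round(3).tolist())
E
```

```text
12.9 [ 453.1 -119.9  130.8] [ 3.4 11.9 -2. ] 33.3
[[-19, -32], [-19, -31], [-18, -34], [-17, -44], [-17, -40], [-14, -41], [-12, -38], [-11, -38], [-10, -37], [-9, -37], [-7, -37], [-6, -36], [-5, -35], [-4, -35], [-3, -35], [-2, -36], [0, -35], [1, -35], [2, -34], [3, -35], [5, -35], [6, -36], [7, -36], [9, -38], [10, -37], [12, -38], [14, -41], [17, -43], [17, -47], [17, -34], [18, -28]]
(np.int64(2782), np.float64(36.0), np.float64(1.1884069651920597), array([ 26.78366743, -20.13146668])) [[0.001, 1.0, 0.001], [1.0, -0.001, 0.002], [0.002, 0.001, -1.0]]
```

Request:
send_rows --moves '[0.04,0,0,0,0.3,0.04,0,0.06,0,0.3,0.04,0,0.12,0,0.3,0.04,0,0.12,0,0.3,0,0,0.115,0,0.3,-0.02,0,0.08,0,0.3,-0.04,0,0.045,0,0.3,-0.06,0,0.01,0,0.3,-0.08,0,-0.025,0,0.3,-0.08,0,-0.025,0,0.3]'

```text
time_s: 13.73
position: [452.8, -132.4, 134.6]
eef_rot: [[0.001, 1.0, 0.0], [1.0, -0.001, 0.001], [0.001, 0.0, -1.0]]
ft_force: [1.3, 5.7, 2.4]
grip_width: 33.6
grip_force: 32.1
```

```bash
python3 - <<'E'
from h import *
c,s=tilt("w13"); print(captilt(c,s),s["ft_torque"])
cv2.imwrite("pics/w13c.png",c["image"][150:400,160:480])
E
```

```text
13.7833 [ 452.9 -132.3  134.3] [1.1 5.3 1.1] 33.7
[[-19, -33], [-19, -34], [-19, -34], [-19, -28], [-19, -27], [-18, -34], [-18, -34], [-18, -33], [-18, -33], [-17, -35], [-17, -41], [-17, -44], [-17, -37], [-17, -37], [-17, -33], [-17, -49], [16, -35], [16, -36], [16, -43], [16, -37], [16, -51], [16, -40], [17, -34], [17, -48], [17, -33], [17, -34], [17, -34], [18, -34], [18, -27], [18, -30], [18, -34], [18, -31], [18, -29]]
(np.int64(3001), np.float64(25.0), np.float64(-1.6246272686503789), array([ 23.74910923, -14.80248573])) [ 0.90024443 -0.13684077  0.02407468]
```

View pics/w13c.png

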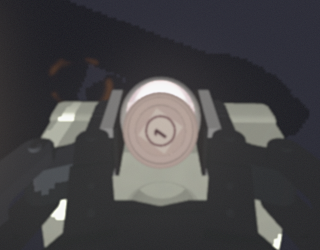

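Request:
send_rows --moves '[-0.02,0,-0.022,0,0.3,-0.04,0,-0.044,0,0.3,-0.06,0,-0.064,0,0.3,-0.08,0,-0.082,0,0.3,-0.1,0,-0.098,0,0.3,-0.12,0,-0.115,0,0.3,-0.14,0,-0.13,0,0.3,-0.14,0,-0.13,0,0.3]'

```text
time_s: 14.45
position: [452.6, -153.4, 153.5]
eef_rot: [[0.001, 1.0, -0.0], [1.0, -0.001, 0.001], [0.001, -0.0, -1.0]]
ft_force: [-0.8, 5.4, 1.6]
grip_width: 33.5
grip_force: 31.4
```

```bash
python3 - <<'E'
from h import *
c,s=tilt("w14"); print(captilt(c,s),s["ft_torque"])
E
```

```text
14.5 [ 452.6 -153.2  153.4] [-0.7  3.9  1.7] 33.8
[[-19, -33], [-19, -31], [-19, -28], [-19, -31], [-19, -33], [-18, -34], [-18, -34], [-18, -34], [-17, -48], [-17, -41], [-17, -48], [-17, -48], [-17, -43], [-17, -43], [-17, -46], [-3, -11], [1, -10], [16, -43], [16, -33], [16, -47], [16, -37], [16, -47], [16, -40], [17, -41], [17, -35], [17, -35], [17, -34], [18, -33], [18, -34], [18, -34], [18, -31], [18, -34], [18, -32]]
(np.int64(3071), np.float64(3.0000000000000004), np.float64(-7.7266915537432554), array([ 13.80586449, -10.04515026])) [0.83226763 0.19898565 0.0226762 ]
```

Request:
send_rows --moves '[0.03,0,0,0,0.3,0.08,0,0,0,0.3,0.133,0,0.03,0,0.3,0.133,0,0.1,0,0.3,0.133,0,0.18,0,0.3,0.133,0,0.25,0,0.3,0.133,0,0.3,0,0.3,0.133,0,0.32,0,0.3,0.133,0,0.33,0,0.3,0.133,0,0.338,0,0.3,0.133,0,0.338,0,0.3]'

```text
time_s: 15.42
position: [453.0, -133.3, 103.3]
eef_rot: [[0.001, 1.0, 0.001], [1.0, -0.001, -0.0], [-0.0, 0.001, -1.0]]
ft_force: [-3.4, 1.8, 10.0]
grip_width: 33.5
grip_force: 32.2
```

```bash
python3 - <<'E'
from h import *
c,s=tilt("w15"); print(captilt(c,s),s["ft_torque"])
E
```

```text
15.4667 [ 452.9 -133.3  103.3] [-3.3  1.6  9.6] 33.7
[[-19, -30], [-19, -32], [-19, -34], [-19, -28], [-19, -30], [-18, -34], [-18, -34], [-18, -35], [-17, -36], [-17, -41], [-17, -41], [-17, -35], [-17, -34], [-17, -34], [-17, -43], [-17, -47], [-3, -10], [-2, -11], [0, -11], [1, -11], [3, -11], [16, -37], [16, -37], [16, -50], [17, -34], [17, -41], [17, -34], [17, -48], [17, -34], [17, -34], [18, -34], [18, -27], [18, -31], [18, -33], [18, -29], [18, -35]]
(np.int64(2994), np.float64(3.0000000000000004), np.float64(-7.6154169528331375), array([13.80392512, -9.9983811 ])) [0.46194822 0.6910484  0.03254879]
```

Request:
send_rows --moves '[0,0,0,0,0.5,0,0,0,0,0.6,0,0,0,0,0.8,0,0,0,0,0.8,0,0,-0.06,0,0.8,0.05,0,-0.06,0,0.8,0.09,0,-0.06,0,0.8,0.09,0,-0.06,0,0.8]'

```text
time_s: 16.13
position: [452.6, -118.5, 111.7]
eef_rot: [[-0.0, 1.0, 0.0], [1.0, 0.0, 0.0], [0.0, 0.0, -1.0]]
ft_force: [-0.5, -0.5, 0.2]
grip_width: 68.4
grip_force: 0.0
```

```bash
python3 - <<'E'
from h import *
c,s=tilt("w16"); print(captilt(c,s),s["eef_rot"].round(3).tolist())
P=cloud(c); m=(P[...,2]>90)&(P[...,2]<97)&(abs(P[...,0]-453)<30)&(abs(P[...,1]+120)<30); Q=P[m]
print(cv2.minEnclosingCircle(Q[:,:2].astype(np.float32)),np.median(Q[:,2]),len(Q))
E
```

```text
16.1833 [ 452.7 -118.8  111.6] [-0.5  0.5 -0.2] 68.4
[[-16, -59], [-15, -58], [-13, -48], [-11, -45], [-10, -45], [-10, -19], [-9, -20], [-9, -36], [-9, -19], [-8, -19], [-7, -20], [-5, -19], [-4, -20], [-3, -19], [-1, -18], [0, -19], [2, -18], [3, -18], [4, -18], [5, -20], [7, -20], [8, -20], [9, -35], [10, -31], [10, -35], [10, -30], [11, -46], [11, -45], [13, -47], [16, -50], [17, -65]]
(np.int64(1654), np.float64(5.0), np.float64(-17.275360083024015), array([ -0.9342777 , -18.79634959])) [[-0.0, 1.0, 0.0], [1.0, 0.0, 0.0], [0.0, 0.0, -1.0]]
((452.7937927246094, -123.58280944824219), 12.196969985961914) 92.57680596595787 2157
```

Request:
send_rows --moves '[-0.03,0,0,0,0.8,-0.03,0,0,0,0.5,-0.03,0,0,0,0.35,-0.03,0,0,0,0.3,-0.03,0,0,0,0.3,-0.03,0,0,0,0.3,-0.03,0,-0.1,0,0.3,-0.03,0,-0.25,0,0.3,-0.03,0,-0.4,0,0.3,-0.03,0,-0.55,0,0.3,-0.03,0,-0.55,0,0.3]' --newtons 30

```text
time_s: 17.1
position: [453.8, -124.6, 198.1]
eef_rot: [[0.0, 1.0, 0.005], [1.0, -0.0, -0.002], [-0.002, 0.005, -1.0]]
ft_force: [0.8, -0.3, 0.4]
grip_width: 33.6
grip_force: 30.2
```

```bash
python3 - <<'E'
from h import *
c,s=tilt("w17"); print(captilt(c,s),s["eef_rot"].round(3).tolist(),s["position"])
P=cloud(c); p=s["position"]; m=(P[...,2]>p[2]-24)&(P[...,2]<p[2]-15)&(abs(P[...,0]-453)<20)&(abs(P[...,1]-p[1])<22); Q=P[m]
print(cv2.minEnclosingCircle(Q[:,:2].astype(np.float32)),np.median(Q[:,2]),len(Q))
E
```

```text
17.15 [ 453.3 -124.4  195.9] [ 0.5 -0.3 -1.8] 33.3
[[-18, -28], [-18, -33], [-17, -32], [-16, -42], [-15, -46], [-13, -44], [-11, -43], [-10, -16], [-9, -18], [-8, -16], [-7, -16], [-5, -15], [-4, -16], [-2, -16], [-1, -17], [0, -16], [1, -17], [3, -15], [4, -17], [6, -16], [7, -16], [8, -17], [10, -18], [11, -17], [12, -41], [13, -43], [14, -45], [16, -48], [17, -42], [17, -51], [19, -30]]
(np.int64(2266), np.float64(1.0), np.float64(-14.986387522800054), array([  1.51285807, -16.53210506])) [[0.001, 1.0, 0.003], [1.0, -0.0, -0.001], [-0.001, 0.003, -1.0]] [ 453.34899583 -124.35923056  195.92475696]
((452.9719543457031, -115.41644287109375), 20.30605697631836) 178.8034725787309 3660
```

```bash
python3 - <<'E'
from h import *
c=shot("wrist","w18"); s=manip.observe(); print(s["position"],s["eef_rot"].round(4).tolist())
q=(cloud(c)-s["position"])@s["eef_rot"]; z0=16.5
for lo,hi in((13,19),(13,17.5)):
    m=(q[...,2]>lo)&(q[...,2]<hi)&(abs(q[...,1])<13.5)&(abs(q[...,0])<20); Q=q[m]
    A=np.c_[Q[:,:2],np.ones(len(Q))]; co=np.linalg.lstsq(A,Q[:,2],rcond=None)[0]
    print(len(Q),cv2.minEnclosingCircle(Q[:,:2].astype(np.float32)),Q.mean(0),"slope deg",np.degrees(co[:2]))
E
```

```text
[ 452.8298191  -124.11600337  194.45060373] [[0.0004, 1.0, 0.0011], [1.0, -0.0004, -0.0004], [-0.0004, 0.0011, -1.0]]
2788 ((-0.008953559212386608, 0.2911451458930969), 12.40674114227295) [ 1.1493728   0.13266307 17.36772898] slope deg [ 1.25124847 -0.16425465]
1539 ((0.7040864825248718, 0.16658486425876617), 11.715020179748535) [ 0.4729188   0.26359707 16.70457626] slope deg [0.4326975  0.17832069]
```

Request:
send_rows --moves '[-0.1,0.003,0,0,0.3,-0.25,0.005,0,0,0.3,-0.4,0.005,0,0,0.3,-0.5,0.005,0,0,0.3,-0.531,0.005,0,0,0.3,-0.531,0.005,0,0,0.3,-0.531,0.005,0.05,0,0.3,-0.531,0.005,0.1,0,0.3,-0.531,0.005,0.14,0,0.3,-0.531,0.005,0.18,0,0.3,-0.531,0.005,0.22,0,0.3,-0.531,0.005,0.24,0,0.3]'

```text
time_s: 18.2
position: [453.2, -203.3, 157.0]
eef_rot: [[0.0, 1.0, -0.001], [1.0, -0.0, 0.001], [0.001, -0.001, -1.0]]
ft_force: [-0.1, -0.6, -2.1]
grip_width: 33.4
grip_force: 30.2
```

```bash
python3 - <<'E'
from h import *
s=manip.observe(); print(s["position"],s["ft_force"],s["ft_torque"])
E
```

```text
[ 453.22173633 -203.2998126   157.00746909] [-0.12698431 -0.55902549 -2.11660119] [ 0.01304708 -0.01672193  0.0281888 ]
```

Request:
send_rows --moves '[0,0,0.03,0,0.3,0,0,0.06,0,0.3,0,0,0.09,0,0.3,0,0,0.11,0,0.3,0,0,0.125,0,0.3,0,0,0.132,0,0.3,0,0,0.132,0,0.3]'

```text
time_s: 18.78
position: [453.7, -203.8, 139.3]
eef_rot: [[0.0, 1.0, 0.001], [1.0, -0.0, -0.0], [-0.0, 0.001, -1.0]]
ft_force: [-3.2, 3.2, 14.0]
grip_width: 33.6
grip_force: 31.4
```

Request:
send_rows --moves '[0,0,0,0,0.5,0,0,0,0,0.6,0,0,0,0,0.8,0,0,0,0,0.8,0,0,-0.1,0,0.8,0,0,-0.3,0,0.8,0,0,-0.55,0,0.8,0,0,-0.8,0,0.8,0,0,-0.8,0,0.8,0,0,-0.8,0,0.8]'

```text
time_s: 19.62
position: [453.9, -204.0, 260.2]
eef_rot: [[0.0, 1.0, 0.003], [1.0, -0.0, -0.002], [-0.002, 0.003, -1.0]]
ft_force: [0.4, -0.3, -0.8]
grip_width: 68.2
grip_force: 0.0
```

```bash
python3 - <<'E'
from h import *
c=shot("wrist","w19"); s=manip.observe(); p=s["position"]; print(p,s["ft_force"].round(1),s["qpos"].round(1))
P=cloud(c)
m=(P[...,2]>80)&(P[...,2]<96)&(abs(P[...,0]-454)<20)&(abs(P[...,1]+204)<20); Q=P[m]; print(len(Q),Q[:,2].max())
Q=Q[Q[:,2]>Q[:,2].max()-5]; print(cv2.minEnclosingCircle(Q[:,:2].astype(np.float32)),np.median(Q[:,2]))
E
```

```text
[ 453.41952489 -203.76844664  258.47439026] [0.7 0.4 0. ] [-33.1   0.4  96.5   0.   83.1 -33.1]
644 95.99239468491442
((453.44970703125, -203.20436096191406), 15.446354866027832) 93.17113512734107
```

Request:
send_rows --moves '[-0.25,-0.01,0,0.035,0.8,-0.5,-0.01,0,0.07,0.8,-0.75,-0.01,0,0.11,0.8,-0.868,-0.01,0.1,0.15,0.8,-0.868,-0.01,0.2,0.19,0.8,-0.868,-0.01,0.3,0.23,0.8,-0.868,-0.01,0.387,0.27,0.8,-0.868,-0.01,0.387,0.282,0.8,-0.868,-0.01,0.387,0.282,0.8]'

```text
time_s: 20.42
position: [451.2, -333.5, 197.8]
eef_rot: [[0.776, 0.63, -0.003], [0.63, -0.776, 0.003], [-0.0, -0.004, -1.0]]
ft_force: [0.5, -0.3, -0.9]
grip_width: 68.2
grip_force: 0.0
```

```bash
python3 - <<'E'
from h import *
c=dict(np.load("pics/w19.npz")); P=cloud(c)
m=(P[...,2]>112)&(P[...,2]<128)&(abs(P[...,0]-454)<16)&(abs(P[...,1]+204)<16); Q=P[m]; print("vial",cv2.minEnclosingCircle(Q[:,:2].astype(np.float32)),np.median(Q[:,2]),len(Q))
c=shot("wrist","w20"); s=manip.observe(); print(s["position"],s["eef_rot"].round(3).tolist(),s["qpos"].round(1))
P=cloud(c); m=(P[...,2]>93)&(P[...,2]<104)&(abs(P[...,0]-452)<30)&(abs(P[...,1]+334)<30)
print("bar",cv2.minAreaRect(P[m][:,:2].astype(np.float32)),m.sum(),np.median(P[m][:,2]))
E
```

```text
vial ((453.4392395019531, -204.1128387451172), 12.240081787109375) 120.4076195486245 887
[ 451.48595297 -333.65849868  198.74487359] [[0.774, 0.633, -0.002], [0.633, -0.774, 0.002], [-0.0, -0.003, -1.0]] [-44.3  10.4  92.7   0.   77.1   6.4]
bar ((452.6927490234375, -333.2694091796875), (43.49960708618164, 11.801896095275879), 39.64554214477539) 1376 98.82871496265746
```

Request:
send_rows --moves '[0.004,0,0.1,0,0.8,0.004,0,0.22,0,0.8,0.004,0,0.32,0,0.8,0.004,0,0.355,0,0.8,0.004,0,0.361,0,0.6,0.004,0,0.361,0,0.4,0.004,0,0.361,0,0.2,0.004,0,0.361,0,0.05,0.004,0,0.361,0,0.05,0.004,0,0.361,0,0.05,0.004,0,0.361,0,0.05,0.004,0,0.361,0,0.05]' --newtons 80

```text
time_s: 21.47
position: [452.6, -333.9, 147.1]
eef_rot: [[0.775, 0.632, 0.001], [0.632, -0.775, -0.001], [0.0, 0.002, -1.0]]
ft_force: [-0.2, -0.2, 6.5]
grip_width: 10.4
grip_force: 78.4
```

```bash
cat >> h.py <<'E'
def knob(tag):
    """state plus the bar's direction seen from above (depth points at the bar's top)"""
    c=shot("wrist",tag); s=manip.observe(); R=s["eef_rot"]
    P=cloud(c); m=(P[...,2]>94)&(P[...,2]<103)&(np.hypot(P[...,0]-452.5,P[...,1]+333.5)<25)
    q=((P-s["position"])@R); m&=abs(q[...,1])<5.5
    yaw=np.degrees(np.arctan2(R[1,0],R[0,0]))
    vx,vy,x0,y0=cv2.fitLine(P[m][:,:2].astype(np.float32),cv2.DIST_L2,0,.01,.01).ravel()
    print(s["time_s"],"yaw",yaw.round(2),"bar",np.degrees(np.arctan(vy/vx)).round(1),m.sum(),s["position"].round(1),"F",s["ft_force"].round(1),"M",s["ft_torque"].round(3),round(s["grip_width"],1),round(s["grip_force"],0))
E
python3 -c "
from h import *
knob('k0')"
```

```text
21.5167 yaw 39.22 bar 38.9 2157 [ 452.6 -333.9  147.1] F [-0.3  0.2  4.6] M [0.062 0.003 0.061] 10.7 78.0
```

Request:
send_rows --moves '[0,0,0,0.02,0.05,0,0,0,0.045,0.05,0,0,0,0.07,0.05,0,0,0,0.1,0.05,0,0,0,0.127,0.05,0,0,0,0.127,0.05]'

```text
time_s: 22.02
position: [452.7, -334.0, 147.2]
eef_rot: [[0.961, 0.277, 0.002], [0.277, -0.961, -0.002], [0.001, 0.002, -1.0]]
ft_force: [1.1, -1.6, 7.0]
grip_width: 10.5
grip_force: 78.4
```

```bash
python3 -c "
from h import *
knob('k1')"
```

```text
22.0667 yaw 16.38 bar 15.8 2177 [ 452.7 -334.   147.1] F [ 1.7 -2.1  6.9] M [-0.266 -0.119  0.08 ] 10.7 78.0
```

Request:
send_rows --moves '[0,0,0,0.02,0.05,0,0,0,0.045,0.05,0,0,0,0.064,0.05,0,0,0,0.064,0.05]'

```text
time_s: 22.4
position: [452.7, -334.1, 147.1]
eef_rot: [[0.997, 0.083, 0.002], [0.083, -0.997, -0.002], [0.001, 0.002, -1.0]]
ft_force: [1.4, -2.5, 5.9]
grip_width: 10.3
grip_force: 78.5
```

```bash
python3 -c "
from h import *
knob('k2')"
```

```text
22.45 yaw 4.91 bar 4.5 2190 [ 452.7 -334.1  147.2] F [ 1.7 -1.9  6.2] M [-0.408 -0.173  0.373] 10.8 79.0
```

Request:
send_rows --moves '[0,0,0,0.02,0.05,0,0,0,0.045,0.05,0,0,0,0.064,0.05,0,0,0,0.064,0.05]'

```text
time_s: 22.78
position: [452.7, -334.2, 147.2]
eef_rot: [[0.993, -0.118, 0.002], [-0.118, -0.993, -0.002], [0.002, 0.002, -1.0]]
ft_force: [1.6, -4.1, 5.6]
grip_width: 10.3
grip_force: 78.4
```

```bash
python3 -c "
from h import *
knob('k3')"
```

```text
22.8333 yaw -6.62 bar -7.1 2195 [ 452.7 -334.2  147.2] F [ 2.4 -4.5  4.6] M [-0.61  -0.23   0.064] 10.5 78.0
```

Request:
send_rows --moves '[0,0,0,0.02,0.05,0,0,0,0.045,0.05,0,0,0,0.064,0.05,0,0,0,0.064,0.05]'

```text
time_s: 23.17
position: [452.7, -334.3, 147.1]
eef_rot: [[0.949, -0.314, 0.002], [-0.314, -0.949, -0.002], [0.002, 0.002, -1.0]]
ft_force: [2.2, -3.9, 5.0]
grip_width: 10.3
grip_force: 78.5
```

```bash
python3 -c "
from h import *
knob('k4')"
```

```text
23.2167 yaw -18.12 bar -18.1 2226 [ 452.7 -334.3  147.2] F [ 2.  -4.9  5. ] M [-0.765 -0.193  0.361] 10.5 78.0
```

Request:
send_rows --moves '[0,0,0,0.02,0.05,0,0,0,0.04,0.05,0,0,0,0.052,0.05,0,0,0,0.052,0.05]'

```text
time_s: 23.55
position: [452.7, -334.4, 147.2]
eef_rot: [[0.886, -0.463, 0.002], [-0.463, -0.886, -0.002], [0.002, 0.001, -1.0]]
ft_force: [0.7, -5.1, 5.1]
grip_width: 10.4
grip_force: 78.4
```

```bash
python3 -c "
from h import *
knob('k5')"
```

```text
23.6 yaw -27.47 bar -27.6 2233 [ 452.7 -334.4  147.1] F [ 1.6 -5.2  5.2] M [-0.875 -0.139  0.14 ] 10.2 78.0
```

Request:
send_rows --moves '[0,0,0,0.006,0.05,0,0,0,0.012,0.05,0,0,0,0.012,0.05]'

```text
time_s: 23.85
position: [452.7, -334.4, 147.2]
eef_rot: [[0.869, -0.495, 0.002], [-0.495, -0.869, -0.002], [0.002, 0.001, -1.0]]
ft_force: [0.4, -5.7, 5.4]
grip_width: 10.9
grip_force: 78.3
```

```bash
python3 -c "
from h import *
knob('k6');knob('k7')"
```

```text
23.9 yaw -29.6 bar -29.7 2235 [ 452.7 -334.4  147.2] F [ 0.3 -4.7  4.9] M [-0.905 -0.148  0.113] 10.4 78.0
23.95 yaw -29.59 bar -29.6 2235 [ 452.7 -334.4  147.2] F [ 0.2 -5.7  6.3] M [-0.922 -0.112  0.106] 10.9 78.0
```

```bash
python3 -c "
from rig import manip
print(manip.job_done())"
```

```text
the job is handed in; nothing more can be done
None
```

I handed the job in at about 24 s. I tilted the vial to about 46° for just over 4 s, stood it upright again (this took setting it down once on the worktop to take a fresh grip), and put it fully down in the well and released it. The knob is gripped and held at the third click (about 1.20 rad).

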